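# Put the bench tools back on their shadow mats

### The arm

A 6-joint arm with a two-finger parallel gripper is mounted at the origin on a cart in front of the work surface, level with it; the furniture and walls round the work are solid. World frame = base frame: x ahead of the robot, y to its left, z up, the work surface at z = 0. Lengths are in m, angles in rad, forces in N, time in s.
With the tool pointing down it reaches from about 0.325 to 0.85 m from the base axis. Payload 15.5 kg.
Tool frame: the origin (TCP) lies at the very end of the fingers, on their centre line; the grasp point (between the pads) lies 19 mm behind it; z points along the fingers, y is the line along which they close (so a half turn about z gives the same grasp; the last joint's range is limited). The gripper opens to 91 mm and grips with 3 to 60 N. Pads are 32 mm wide; open, the fingers measure 118 mm over their backs; the gripper's body (76 mm by 178 mm) begins 60 mm behind the grasp point.
Start: joints at [1.062, 0.494, 1.345, -0, 1.302, -0.096], TCP at [0.251, 0.572, 0.214] pointing down, gripper open.
Joint ranges: [-2.91, 2.91], [-0.82, 2.16], [0.22, 2.67], [-1.22, 4.37], [0.12, 2.79], [-3.08, 3.08]. Speed limits (rad/s): [1.89, 1.89, 2.57, 3.01, 3.01, 3.01].

### API

Orientations are given as a unit quaternion [x, y, z, w].
In Python, from workcell import readout, optics, ticket gives the robot as it stands. The module is installed in compiled form; this text tells all that it offers.
- The arm moves only by the shell command python3 -m handwheel 'ROWS' [FORCE]. ROWS is JSON, a list of rows, each an object with "offset": the shift along the tool's x, y, z each as a share of 40 mm, from -1 to 1, a list of three; "rotation": the turn, a rotation vector about the tool's x, y, z each as a share of 60 degrees, from -1 to 1, a list of three; "claw": the opening, from 0 (shut) to 1 (fully open). In form: [{"offset": [dx, dy, dz], "rotation": [wx, wy, wz], "claw": claw}, ...]. A call has exactly 5 rows; each row shifts and turns the commanded pose from where the row before left it, along the tool's axes as they then stand; what a row does not reach is not made up. A row lasts 1/12 s, in which the tool goes at most 41.7 mm and 7.16 degrees, less where a joint would pass 70% of its speed; a pose out of reach is approached as far as the arm can. A call with a number of a shift or a turn outside -1 to 1 is refused whole. A call with a gripper value outside its range is refused whole. The fingers move at their own pace and stop on an object; FORCE is the grip in N (left out, the last holds). Time passes only in rows, so rows that do not move let the fingers close, or fill a call up. It gives the time, the measured TCP pose, the force, the opening and the grip force at its end, in the units of the state.
- readout.observe(): the state, without advancing time (a new reading comes with each control period).
- optics.get_image(name): name is "side" or "top"; returns a dict with "image" (420x560x3 uint8, red, green, blue), "fov_y" (degrees; the focal length in pixels is half the picture's height over the tangent of half this angle, whatever the lens; pixels are square), "cx", "cy" (the principal point, pixels), "k1" (the pictures are not rectified: a ray, as slopes to the right and down, at radius r is drawn at 1 + k1 r^2 times it, then the intrinsics apply), "extrinsics" (4x4, takes a point from camera to world coordinates). Camera axes: x right, y up, looking along -z (the intrinsics and any distortion apply to the point x, -y, -z); pixel columns grow to the right and rows downward; lengths in m; the calibration is good to about 2 mm. A picture is of the moment at which its call begins. There is no depth.
- ticket.hand_in(): hands the job in; it is judged then, once.
The state is a dict: "t": time; "q": joint angles; "qvel": joint speeds; "tau": joint torques, N m; "ee_pos": TCP position; "orientation": TCP orientation; "wrist_force": force on the tool from outside, world axes, zero at the start; "ft_torque": the same for the moment, N m; "opening": finger opening in m; "finger_force": force on a finger pad.
Only numpy, scipy, OpenCV 4.12 (cv2) and the standard library are available. Lean on these libraries where they do the work, as an engineer would, in place of code of your own. Each camera call takes 0.05 s, during which the arm holds its last target. There are 200 camera calls.

### The job

Tidy up after the repair: put the loupe, the roll of masking tape, the small white driver and the memory stick back, each on the dark mat whose pale outline has its shape and size, inside the outline, standing or lying flat as they do now. The driver's blade goes on the narrow part of its outline; the memory stick may lie either way round. Set things down rather than drop them, leave the round tin where it is, keep the arm clear of the monitor at the back left, and let go of everything at the end.

Things in the scene. Friction and masses are not known exactly. Their poses are not given: they have to be found in the camera images.
- eye_loupe: black eye loupe, a short round tube standing on its wide rim, 39 mm across at the foot, narrower towards the top, 34 mm tall, about 0.05 kg. Origin: centre of its underside, z up.
- tape_roll: roll of cream masking tape lying flat, outside diameter 58 mm, 18 mm tall, about 0.06 kg. To be taken across its outside. Origin: centre of its underside, z up.
- small_driver: small screwdriver lying on the bench, 87 mm long in all: white handle 12 mm thick from y = -9 to +44 mm, thin steel blade 4 mm thick from y = -9 to -44 mm (does not touch the bench); about 0.02 kg. Origin: middle of its length, at the height of its underside; y runs from blade to handle, z up. Take it by the handle, at y = +5 to +25 mm.
- blade_tip (a point): the tip of the small driver's blade, 43 mm from the driver's origin towards its -y.
- memory_stick: memory stick lying flat, red case 18 mm wide and 8 mm thick from y = -12 to +24 mm, thinner metal plug from y = -12 to -24 mm (48 mm long in all), about 0.01 kg. Take it by the case, at y = +5 mm or so, across its 18 mm. Origin: middle of its length, at the height of its underside; y along its length, z up.
- loupe_mat: fixed dark rubber mat, 70 x 108 x 3 mm, flat on the bench; a pale outline inlaid in the middle of its top: a full disc 45 mm in diameter, for the loupe. Origin: centre of the mat's underside, right below the outline's centre, 3 mm below the top; z up, y along the mat's length.
- tape_mat: fixed dark rubber mat, 70 x 108 x 3 mm, flat on the bench; a pale outline inlaid in the middle of its top: a ring 64 mm in outside diameter with a dark middle 30 mm in diameter, for the tape roll. Origin: centre of the mat's underside, right below the outline's centre, 3 mm below the top; z up, y along the mat's length.
- driver_mat: fixed dark rubber mat, 70 x 108 x 3 mm, flat on the bench; a pale outline inlaid in the middle of its top: the driver's shape, 96 mm long: 19 mm wide (handle) towards +y, 9 mm (blade) towards -y. In place, the driver's origin lies over the mat's, y along y. Origin: centre of the mat's underside, right below the outline's centre, 3 mm below the top; z up, y along the mat's length.
- stick_mat: fixed dark rubber mat, 70 x 108 x 3 mm, flat on the bench; a pale outline inlaid in the middle of its top: a rectangle 56 x 26 mm, long side along y, for the memory stick, either way round. Origin: centre of the mat's underside, right below the outline's centre, 3 mm below the top; z up, y along the mat's length.
- round_tin: yellow-brown round tin, 49 mm in diameter, 21 mm tall, loose; not part of the job, to be left where it stands. Origin: centre of its underside.
- monitor_corner (a point): the nearest lower corner of the big upright monitor at the back left, 80 mm above the bench and fixed. From this corner its screen rises to 0.4 m and runs away from the robot towards its left (about 50 degrees left of straight ahead). Obstacle: keep arm and gripper on the near side of it; do not swing past it at long reach.

How it is judged:
At the end, for the whole second after the job is handed in: Each of the four rests flat (0.15 rad) on the mat with its outline, centre within 12 mm of the outline's; stick and driver within 0.2 rad of its length, blade tip over 25 mm towards the narrow end; underside at most 8 mm above the mat's underside; at rest and released (horizontal distance between eye_loupe and loupe_mat below 0.012 m and z of eye_loupe in the frame of loupe_mat between -0.002 and 0.008 m and angle between each of eye_loupe, tape_roll, small_driver, memory_stick's own z axis and vertical below 0.15 rad and linear speed of each of eye_loupe, tape_roll, small_driver, memory_stick below 0.02 m/s and angular speed of each of eye_loupe, tape_roll, small_driver, memory_stick below 0.2 rad/s and contact force between each of eye_loupe, tape_roll, small_driver, memory_stick and the fingers below 0.05 N and horizontal distance between tape_roll and tape_mat below 0.012 m and z of tape_roll in the frame of tape_mat between -0.002 and 0.008 m and horizontal distance between small_driver and driver_mat below 0.012 m and z of small_driver in the frame of driver_mat between -0.002 and 0.008 m and horizontal distance between memory_stick and stick_mat below 0.012 m and z of memory_stick in the frame of stick_mat between -0.002 and 0.008 m and angle between the y axis of memory_stick and the y axis of stick_mat, either way round below 0.2 rad and angle between the y axis of small_driver and the y axis of driver_mat, either way round below 0.2 rad and y of blade_tip in the frame of driver_mat below -0.025 m); the robot touches nothing.
It fails at once if the loupe is dropped or thrown: faster than 0.8 m/s with its underside less than 25 mm above the bench (linear speed of eye_loupe above 0.8 m/s and height (world z) of eye_loupe below 0.025 m).
It fails at once if the tape roll is dropped or thrown: faster than 0.8 m/s with its underside less than 25 mm above the bench (linear speed of tape_roll above 0.8 m/s and height (world z) of tape_roll below 0.025 m).
It fails at once if the driver is dropped or thrown: faster than 0.8 m/s with its underside less than 25 mm above the bench (linear speed of small_driver above 0.8 m/s and height (world z) of small_driver below 0.025 m).
It fails at once if the memory stick is dropped or thrown: faster than 0.8 m/s with its underside less than 25 mm above the bench (linear speed of memory_stick above 0.8 m/s and height (world z) of memory_stick below 0.025 m).
It fails at once if the round tin, which is not part of the job, is shifted by more than 20 mm (distance of round_tin from where it was at the start of the episode above 0.02 m).
It also fails if it takes over 93 s, if anything falls off the work surface, if the arm or the gripper's body presses on something with over 40 N, if the wrist force passes 120 N, or if a joint passes its speed limit or range.

## Working session

There is one attempt and no reset: what is moved stays moved. The work goes in short steps, Python scripts to look and compute and a shell command to move; the robot and the scene stay as the last step left them, time stands still between calls to the robot, and variables do not carry over. Pictures are saved under pics/ and viewed, at most 14 in all, crops included, and the job is handed in when it is done.

```bash
mkdir -p pics; cat > h.py <<'E'
import numpy as np, cv2
from workcell import readout, optics
from scipy.spatial.transform import Rotation as R
def shot(n,f):
    d=optics.get_image(n); cv2.imwrite('pics/%s.png'%f,d['image'][:,:,::-1]); np.save('pics/%s.npy'%f,d,allow_pickle=True); return d
def px(d,u,v,z):
    h=d['image'].shape[0]; f=h/2/np.tan(np.radians(d['fov_y'])/2)
    x,y=(u-d['cx'])/f,(v-d['cy'])/f
    a,b=x,y
    for _ in range(30):
        s=1+d['k1']*(a*a+b*b); a,b=x/s,y/s
    E=np.array(d['extrinsics']); r=E[:3,:3]@[a,-b,-1]; o=E[:3,3]
    return (o+r*(z-o[2])/r[2])
def load(f): return np.load('pics/%s.npy'%f,allow_pickle=True).item()
E
python3 - <<'E'
from h import *
for n in('top','side'):
    d=shot(n,n+'0'); print({k:v for k,v in d.items() if k!='image'})
print(readout.observe())
E
```

```text
{'fov_y': 54.26549412390842, 'cx': 282.71188661673136, 'cy': 201.88720297221136, 'k1': -0.12064972770553659, 'extrinsics': array([[-0.06838144,  0.97417713, -0.21518108,  0.241878  ],
       [-0.99765141, -0.0659162 ,  0.01862053, -0.02001784],
       [ 0.00395578,  0.21594901,  0.97639663,  1.29504822],
       [ 0.        ,  0.        ,  0.        ,  1.        ]])}
{'fov_y': 42.53495371603713, 'cx': 279.9424225096641, 'cy': 208.9725069828765, 'k1': 0.047231390108166856, 'extrinsics': array([[-0.99340856, -0.07485571,  0.08681042,  0.6449474 ],
       [ 0.11325982, -0.75762486,  0.64278829,  0.93912128],
       [ 0.01765336,  0.64838352,  0.76110917,  1.20344939],
       [ 0.        ,  0.        ,  0.        ,  1.        ]])}
{'t': 0.1, 'q': array([ 1.06148203e+00,  4.94122569e-01,  1.34604967e+00, -1.46063652e-05,
        1.30254864e+00, -9.55064729e-02]), 'qvel': array([ 0.00071944,  0.0006006 , -0.00261706, -0.00094426,  0.00106964,
        0.00103134]), 'tau': array([ 8.92880162e-04, -8.80236411e+01, -3.82543230e+01,  7.06213270e-02,
        4.83067415e-02, -3.31858973e-05]), 'ee_pos': array([0.25114566, 0.57193855, 0.21340357]), 'orientation': array([ 2.05428907e-01,  9.78671879e-01, -5.40609465e-04, -1.61283342e-04]), 'wrist_force': array([-0.23187109,  0.199003  , -0.9895943 ]), 'ft_torque': array([-0.00037811, -0.00918945, -0.00161135]), 'finger_force': 0.0, 'opening': 0.09106348074021882}
```

View pics/top0.png

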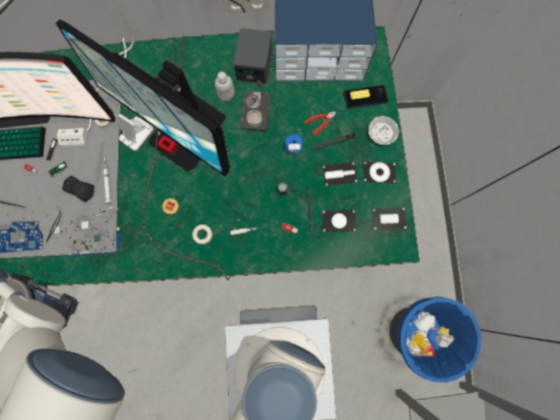

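View pics/side0.png

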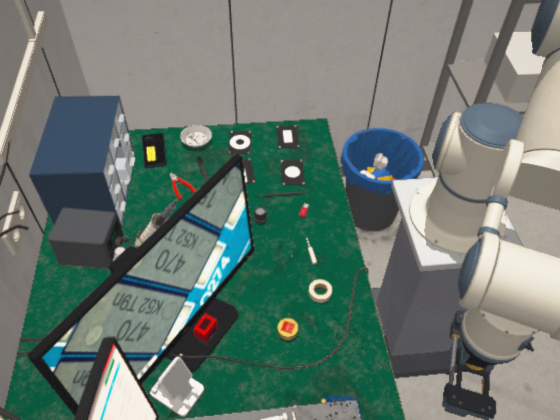

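```bash
python3 - <<'E'
from h import *
a=load('top0')['image'][:,:,::-1]
def crop(u0,u1,v0,v1,s,f): cv2.imwrite(f,cv2.resize(a[v0:v1,u0:u1],None,fx=s,fy=s,interpolation=cv2.INTER_CUBIC))
crop(310,420,150,240,7,'pics/c1.png'); crop(150,310,170,250,5,'pics/c2.png')
E
```

```text
(no output)
```

View pics/c1.png

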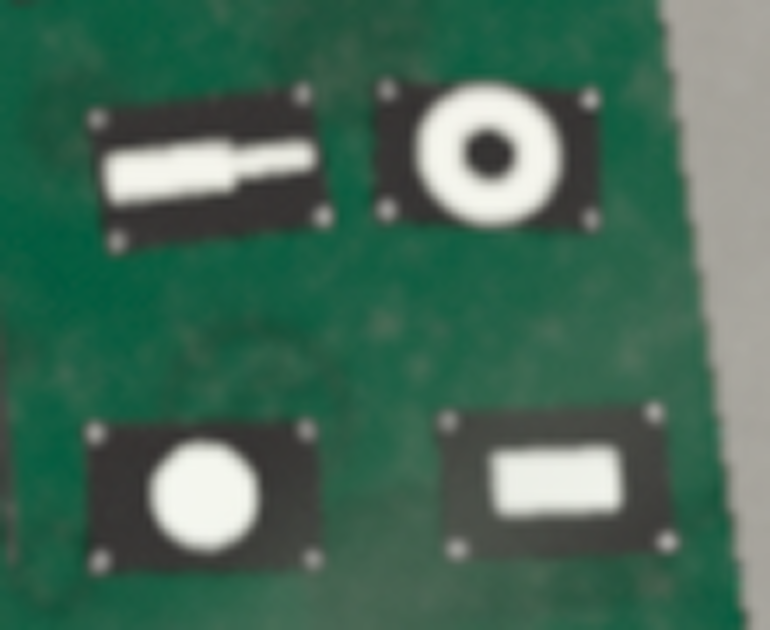

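View pics/c2.png

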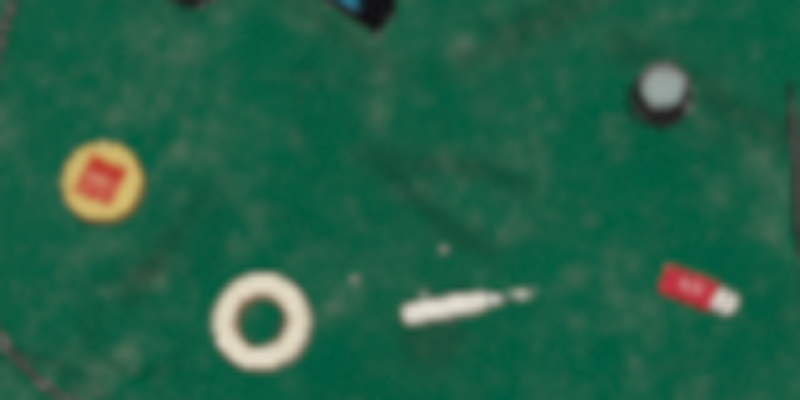

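```bash
cat >> h.py <<'E'
def yaw():
    s=readout.observe(); M=R.from_quat(s['orientation']).as_matrix(); return s,np.degrees(np.arctan2(M[1,0],M[0,0])),M
def go(x,y,z,close=None):
    """close: world angle (deg) of finger-closing line"""
    s,a,M=yaw(); w=0
    if close is not None:
        w=(a-(close+90)+90)%180-90
        M=M@R.from_rotvec([0,0,np.radians(w)]).as_matrix()
    o=M.T@(np.array([x,y,z])-s['ee_pos'])/.04
    print('rot share %.3f (%.1f deg) offset'%(w/60,w),o.round(2),'q1,q6',s['q'][[0,5]].round(2),'t',round(s['t'],1))
E
python3 - <<'E'
from h import *
d=load('top0')
A=lambda x,y:(310+(x+.5)/7-.5,150+(y+.5)/7-.5); B=lambda x,y:(150+(x+.5)/5-.5,170+(y+.5)/5-.5)
p=lambda t,z:px(d,*t,z)[:2]
for n,c,pt,z in[('dmat',A,(210,167.5),.003),('tmat',A,(489,154),.003),('lmat',A,(205,496),.003),('smat',A,(557,481),.003),('tape',B,(262,322),.018),('loupe',B,(663,87),.034),('tin',B,(103,182),.021)]: print(n,p(c(*pt),z).round(4))
def seg(n,c,a,b,z):
    P,Q=p(c(*a),z),p(c(*b),z); v=P-Q; print(n,((P+Q)/2).round(4),'len',np.linalg.norm(v).round(4),'ang',np.degrees(np.arctan2(v[1],v[0])).round(1))
seg('dmat y',A,(105,178),(316,156),.003); seg('dmat riv',A,(107.5,180),(312.5,155),.003); seg('smat riv',A,(452,484.5),(661,477),.003)
seg('driver y',B,(403,315),(537,293),.006); seg('stick y',B,(663,278),(737,301),.006)
print('monitor',px(d,227,170,.08))
E
```

```text
dmat [ 0.6094 -0.2379]
tmat [ 0.6076 -0.3712]
lmat [ 0.4537 -0.2201]
smat [ 0.4493 -0.3841]
tape [0.4371 0.2165]
loupe [ 0.5682 -0.0458]
tin [0.5335 0.3162]
dmat y [ 0.6097 -0.2383] len 0.1007 ang 92.4
dmat riv [ 0.6095 -0.2381] len 0.0981 ang 93.5
smat riv [ 0.4494 -0.3841] len 0.0985 ang 88.0
driver y [0.4418 0.0857] len 0.0862 ang 95.6
stick y [ 0.4413 -0.0607] len 0.0493 ang 68.6
monitor [0.62222419 0.1220679  0.08      ]
```

```bash
python3 -c "
from h import *
go(.437,.2165,.06)
go(.437,.2165,.06,90)"
```

```text
rot share 0.000 (0.0 deg) offset [-7.83 -6.26  3.84] q1,q6 [ 1.06 -0.1 ] t 0.1
rot share -0.395 (-23.7 deg) offset [-4.65 -8.88  3.84] q1,q6 [ 1.06 -0.1 ] t 0.1
```

```bash
R5='' ; python3 -m handwheel '[{"offset":[-0.52,-0.42,0.25],"rotation":[0,0,0],"claw":1},{"offset":[-0.52,-0.42,0.25],"rotation":[0,0,0],"claw":1},{"offset":[-0.52,-0.42,0.25],"rotation":[0,0,0],"claw":1},{"offset":[-0.52,-0.42,0.25],"rotation":[0,0,0],"claw":1},{"offset":[-0.52,-0.42,0.25],"rotation":[0,0,0],"claw":1}]' 20
python3 -m handwheel '[{"offset":[-0.52,-0.42,0.25],"rotation":[0,0,0],"claw":1},{"offset":[-0.52,-0.42,0.25],"rotation":[0,0,0],"claw":1},{"offset":[-0.52,-0.42,0.25],"rotation":[0,0,0],"claw":1},{"offset":[-0.52,-0.42,0.25],"rotation":[0,0,0],"claw":1},{"offset":[-0.52,-0.42,0.25],"rotation":[0,0,0],"claw":1}]'
python3 -m handwheel '[{"offset":[-0.52,-0.42,0.25],"rotation":[0,0,0],"claw":1},{"offset":[-0.52,-0.42,0.25],"rotation":[0,0,0],"claw":1},{"offset":[-0.52,-0.42,0.25],"rotation":[0,0,0],"claw":1},{"offset":[-0.52,-0.42,0.25],"rotation":[0,0,0],"claw":1},{"offset":[-0.52,-0.42,0.25],"rotation":[0,0,0],"claw":1}]'
python3 -c "
from h import *
go(.437,.2165,.004)"
```

```text
t: 0.52
ee_pos: [0.3129, 0.4522, 0.1633]
orientation: [0.205, 0.979, -0.0, -0.0]
wrist_force: [-0.0, 0.7, 0.5]
opening: 0.0913
finger_force: 0.0
t: 0.93
ee_pos: [0.3745, 0.3336, 0.1134]
orientation: [0.205, 0.979, -0.0, -0.0]
wrist_force: [0.9, -0.5, -0.4]
opening: 0.0912
finger_force: 0.0
t: 1.35
ee_pos: [0.436, 0.2148, 0.0634]
orientation: [0.205, 0.979, -0.0, -0.0]
wrist_force: [0.9, 0.2, -0.9]
opening: 0.0912
finger_force: 0.0
rot share 0.000 (0.0 deg) offset [-0.01  0.05  1.48] q1,q6 [ 0.33 -0.82] t 1.4
```

```bash
python3 -m handwheel '[{"offset":[0,0.05,0.3],"rotation":[0,0,0],"claw":1},{"offset":[0,0,0.3],"rotation":[0,0,0],"claw":1},{"offset":[0,0,0.3],"rotation":[0,0,0],"claw":1},{"offset":[0,0,0.3],"rotation":[0,0,0],"claw":1},{"offset":[0,0,0.28],"rotation":[0,0,0],"claw":1}]' 15
python3 -m handwheel '[{"offset":[0,0,0],"rotation":[0,0,0],"claw":0.6},{"offset":[0,0,0],"rotation":[0,0,0],"claw":0.5},{"offset":[0,0,0],"rotation":[0,0,0],"claw":0.4},{"offset":[0,0,0],"rotation":[0,0,0],"claw":0.4},{"offset":[0,0,0],"rotation":[0,0,0],"claw":0.4}]'
python3 -m handwheel '[{"offset":[0,0,-0.1],"rotation":[0,0,0],"claw":0.4},{"offset":[0,0,-0.4],"rotation":[0,0,0],"claw":0.4},{"offset":[0,0,-0.6],"rotation":[0,0,0],"claw":0.4},{"offset":[0,0,-0.6],"rotation":[0,0,0],"claw":0.4},{"offset":[0,0,-0.6],"rotation":[0,0,0],"claw":0.4}]'
python3 -c "
from h import *
go(.6076,-.3712,.1)
go(.6076,-.3712,.1,90)
go(.6076,-.3712,.1,0)"
```

```text
t: 1.77
ee_pos: [0.4364, 0.2177, 0.0039]
orientation: [0.206, 0.979, -0.0, -0.0]
wrist_force: [0.5, -0.2, 0.3]
opening: 0.0912
finger_force: 0.0
t: 2.18
ee_pos: [0.4368, 0.218, 0.0053]
orientation: [0.205, 0.979, 0.0, 0.0]
wrist_force: [0.4, -0.3, -0.0]
opening: 0.0609
finger_force: 0.1
t: 2.6
ee_pos: [0.4362, 0.2178, 0.0982]
orientation: [0.205, 0.979, -0.0, -0.0]
wrist_force: [0.6, -0.1, -0.5]
opening: 0.0565
finger_force: 15.0
rot share 0.000 (0.0 deg) offset [ -9.84 -11.76  -0.04] q1,q6 [ 0.34 -0.82] t 2.6
rot share -0.395 (-23.7 deg) offset [ -4.29 -14.73  -0.04] q1,q6 [ 0.34 -0.82] t 2.6
rot share 1.105 (66.3 deg) offset [-14.73   4.29  -0.04] q1,q6 [ 0.34 -0.82] t 2.6
```

```bash
python3 -c "
from h import *
d=shot('side','s1');a=d['image'][:,:,::-1]
cv2.imwrite('pics/c3.png',cv2.resize(a[180:360,220:460],None,fx=3,fy=3,interpolation=cv2.INTER_CUBIC))"
```

```text
(no output)
```

View pics/c3.png

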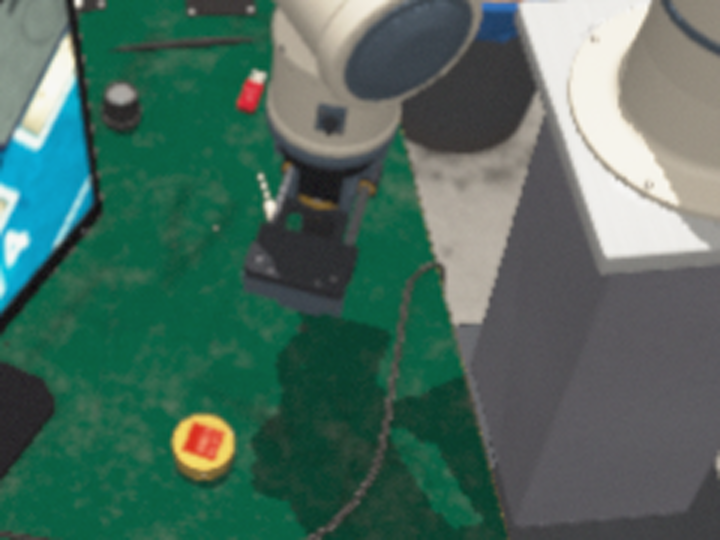

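```bash
python3 -m handwheel '[{"offset":[-0.49,-0.59,0],"rotation":[0,0,0],"claw":0.4},{"offset":[-0.49,-0.59,0],"rotation":[0,0,0],"claw":0.4},{"offset":[-0.49,-0.59,0],"rotation":[0,0,0],"claw":0.4},{"offset":[-0.49,-0.59,0],"rotation":[0,0,0],"claw":0.4},{"offset":[-0.49,-0.59,0],"rotation":[0,0,0],"claw":0.4}]'
python3 -m handwheel '[{"offset":[-0.49,-0.59,0],"rotation":[0,0,0],"claw":0.4},{"offset":[-0.49,-0.59,0],"rotation":[0,0,0],"claw":0.4},{"offset":[-0.49,-0.59,0],"rotation":[0,0,0],"claw":0.4},{"offset":[-0.49,-0.59,0],"rotation":[0,0,0],"claw":0.4},{"offset":[-0.49,-0.59,0],"rotation":[0,0,0],"claw":0.4}]'
python3 -m handwheel '[{"offset":[-0.49,-0.59,0],"rotation":[0,0,0],"claw":0.4},{"offset":[-0.49,-0.59,0],"rotation":[0,0,0],"claw":0.4},{"offset":[-0.49,-0.59,0],"rotation":[0,0,0],"claw":0.4},{"offset":[-0.49,-0.59,0],"rotation":[0,0,0],"claw":0.4},{"offset":[-0.49,-0.59,0],"rotation":[0,0,0],"claw":0.4}]'
python3 -m handwheel '[{"offset":[-0.49,-0.59,0],"rotation":[0,0,0],"claw":0.4},{"offset":[-0.49,-0.59,0],"rotation":[0,0,0],"claw":0.4},{"offset":[-0.49,-0.59,0],"rotation":[0,0,0],"claw":0.4},{"offset":[-0.49,-0.59,0],"rotation":[0,0,0],"claw":0.4},{"offset":[-0.49,-0.59,0],"rotation":[0,0,0],"claw":0.4}]'
python3 -c "
from h import *
go(.6076,-.3712,.013)
d=shot('side','s2');a=d['image'][:,:,::-1]
cv2.imwrite('pics/c4.png',cv2.resize(a[90:240,180:400],None,fx=3,fy=3,interpolation=cv2.INTER_CUBIC))"
```

```text
t: 3.07
ee_pos: [0.4789, 0.0691, 0.0972]
orientation: [0.205, 0.979, 0.0, 0.0]
wrist_force: [0.0, 0.4, -0.5]
opening: 0.057
finger_force: 15.0
t: 3.48
ee_pos: [0.5212, -0.0786, 0.0971]
orientation: [0.205, 0.979, -0.0, 0.0]
wrist_force: [0.4, -0.1, 0.0]
opening: 0.057
finger_force: 15.0
t: 3.9
ee_pos: [0.5634, -0.226, 0.0971]
orientation: [0.205, 0.979, -0.0, 0.0]
wrist_force: [0.0, 1.0, -1.0]
opening: 0.0569
finger_force: 15.0
t: 4.32
ee_pos: [0.6056, -0.3733, 0.0971]
orientation: [0.205, 0.979, -0.0, 0.0]
wrist_force: [0.4, -0.0, -0.1]
opening: 0.057
finger_force: 15.0
rot share 0.000 (0.0 deg) offset [-0.02  0.07  2.1 ] q1,q6 [-0.64 -1.79] t 4.3
```

View pics/c4.png

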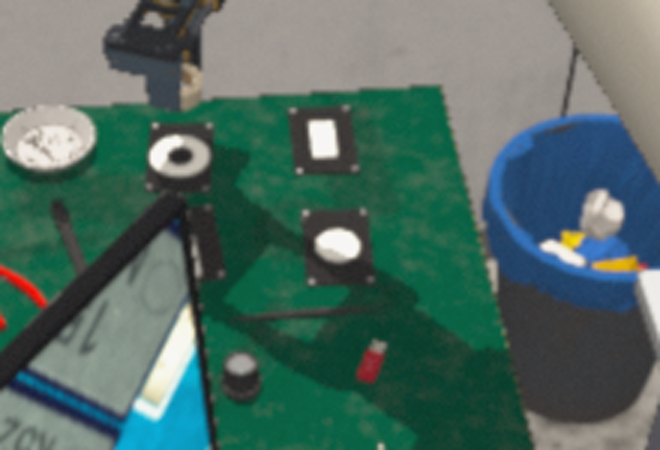

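```bash
python3 -m handwheel '[{"offset":[-0.02,0.07,0.5],"rotation":[0,0,0],"claw":0.4},{"offset":[0,0,0.5],"rotation":[0,0,0],"claw":0.4},{"offset":[0,0,0.5],"rotation":[0,0,0],"claw":0.4},{"offset":[0,0,0.4],"rotation":[0,0,0],"claw":0.4},{"offset":[0,0,0.2],"rotation":[0,0,0],"claw":0.4}]'
python3 -m handwheel '[{"offset":[0,0,0.03],"rotation":[0,0,0],"claw":0.4},{"offset":[0,0,0.03],"rotation":[0,0,0],"claw":0.4},{"offset":[0,0,0.02],"rotation":[0,0,0],"claw":0.4},{"offset":[0,0,0],"rotation":[0,0,0],"claw":0.4},{"offset":[0,0,0],"rotation":[0,0,0],"claw":0.4}]'

```

```text
t: 4.78
ee_pos: [0.6064, -0.3689, 0.0108]
orientation: [0.205, 0.979, 0.001, -0.001]
wrist_force: [-1.1, -0.2, -0.6]
opening: 0.0565
finger_force: 15.0
t: 5.2
ee_pos: [0.6079, -0.3699, 0.0105]
orientation: [0.205, 0.979, -0.0, 0.001]
wrist_force: [-0.3, 0.2, -0.4]
opening: 0.0569
finger_force: 15.0
```

```bash
python3 -m handwheel '[{"offset":[0,0,0.03],"rotation":[0,0,0],"claw":0.4},{"offset":[0,0,0.03],"rotation":[0,0,0],"claw":0.4},{"offset":[0,0,0.0],"rotation":[0,0,0],"claw":0.4},{"offset":[0,0,0],"rotation":[0,0,0],"claw":0.4},{"offset":[0,0,0],"rotation":[0,0,0],"claw":0.4}]'

```

```text
t: 5.62
ee_pos: [0.6081, -0.3701, 0.0087]
orientation: [0.205, 0.979, -0.0, 0.001]
wrist_force: [-1.7, 2.5, 14.0]
opening: 0.0568
finger_force: 15.1
```

```bash
python3 -m handwheel '[{"offset":[0,0,0],"rotation":[0,0,0],"claw":0.7},{"offset":[0,0,0],"rotation":[0,0,0],"claw":0.8},{"offset":[0,0,0],"rotation":[0,0,0],"claw":0.85},{"offset":[0,0,0],"rotation":[0,0,0],"claw":0.85},{"offset":[0,0,-0.1],"rotation":[0,0,0],"claw":0.85}]'
python3 -m handwheel '[{"offset":[0,0,-0.3],"rotation":[0,0,0],"claw":0.85},{"offset":[0,0,-0.5],"rotation":[0,0,0],"claw":0.8},{"offset":[0,0,-0.5],"rotation":[0,0,0],"claw":0.6},{"offset":[0,0,-0.5],"rotation":[0,0,0.1],"claw":0.4},{"offset":[0,0,-0.4],"rotation":[0,0,0.1],"claw":0.4}]'
python3 -c "
from h import *
go(.4403,.1006,.06,5.6)
d=shot('top','t1');a=d['image'][:,:,::-1]
cv2.imwrite('pics/c5.png',cv2.resize(a[140:240,300:420],None,fx=5,fy=5,interpolation=cv2.INTER_CUBIC))"
```

```text
t: 6.03
ee_pos: [0.607, -0.3693, 0.0104]
orientation: [0.205, 0.979, 0.0, -0.001]
wrist_force: [0.4, 0.8, 0.3]
opening: 0.0773
finger_force: 0.0
t: 6.45
ee_pos: [0.6079, -0.37, 0.1019]
orientation: [0.309, 0.951, -0.0, 0.001]
wrist_force: [-1.0, 0.1, -0.0]
opening: 0.0558
finger_force: 0.0
rot share 0.807 (48.4 deg) offset [12.12 -3.02  1.03] q1,q6 [-0.63 -1.57] t 6.5
```

View pics/c5.png

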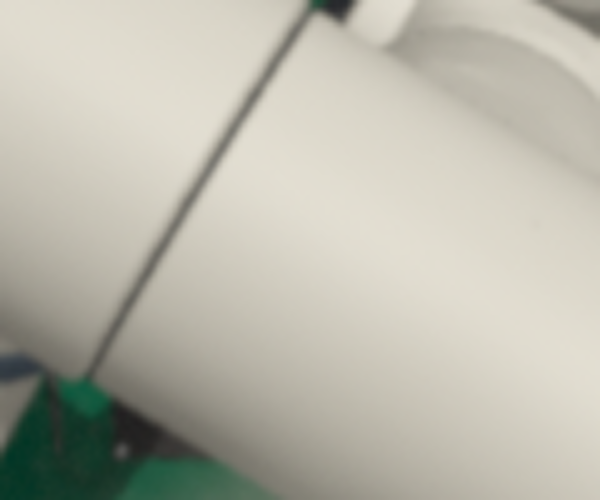

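```bash
python3 -m handwheel '[{"offset":[0,0,0],"rotation":[0,0,0.1],"claw":0.4},{"offset":[0,0,0],"rotation":[0,0,0.1],"claw":0.4},{"offset":[0,0,0],"rotation":[0,0,0.1],"claw":0.4},{"offset":[0,0,0],"rotation":[0,0,0.1],"claw":0.4},{"offset":[0,0,0],"rotation":[0,0,0.1],"claw":0.4}]'
python3 -m handwheel '[{"offset":[0,0,0],"rotation":[0,0,0.1],"claw":0.4},{"offset":[0,0,0],"rotation":[0,0,0.1],"claw":0.4},{"offset":[0,0,0],"rotation":[0,0,0.107],"claw":0.4},{"offset":[0.65,-0.2,0],"rotation":[0,0,0],"claw":0.4},{"offset":[0.65,-0.2,0],"rotation":[0,0,0],"claw":0.4}]'
python3 -m handwheel '[{"offset":[0.8,-0.2,0],"rotation":[0,0,0],"claw":0.4},{"offset":[0.8,-0.2,0],"rotation":[0,0,0],"claw":0.4},{"offset":[0.8,-0.2,0],"rotation":[0,0,0],"claw":0.4},{"offset":[0.8,-0.2,0],"rotation":[0,0,0],"claw":0.4},{"offset":[0.8,-0.2,0],"rotation":[0,0,0],"claw":0.4}]'
python3 -m handwheel '[{"offset":[0.8,-0.2,0],"rotation":[0,0,0],"claw":0.4},{"offset":[0.8,-0.2,0],"rotation":[0,0,0],"claw":0.4},{"offset":[0.8,-0.2,0],"rotation":[0,0,0],"claw":0.4},{"offset":[0.8,-0.2,0],"rotation":[0,0,0],"claw":0.4},{"offset":[0.8,-0.2,0],"rotation":[0,0,0],"claw":0.4}]'
python3 -m handwheel '[{"offset":[0.8,-0.2,0],"rotation":[0,0,0],"claw":0.4},{"offset":[0.8,-0.2,0.1],"rotation":[0,0,0],"claw":0.4},{"offset":[0.8,-0.2,0.3],"rotation":[0,0,0],"claw":0.4},{"offset":[0.4,0,0.3],"rotation":[0,0,0],"claw":0.4},{"offset":[0,0,0.3],"rotation":[0,0,0],"claw":0.4}]'
python3 -c "
from h import *
go(.4403,.1006,.003,5.6)
d=shot('side','s3');a=d['image'][:,:,::-1]
cv2.imwrite('pics/c6.png',cv2.resize(a[120:280,200:400],None,fx=4,fy=3.75,interpolation=cv2.INTER_CUBIC))"
```

```text
t: 6.92
ee_pos: [0.6076, -0.3697, 0.1001]
orientation: [0.544, 0.839, -0.0, 0.0]
wrist_force: [0.6, -0.5, 0.3]
opening: 0.0361
finger_force: 0.0
t: 7.33
ee_pos: [0.5862, -0.32, 0.0997]
orientation: [0.671, 0.742, 0.0, 0.001]
wrist_force: [1.7, 0.8, -0.5]
opening: 0.0363
finger_force: 0.0
t: 7.75
ee_pos: [0.5295, -0.1633, 0.1]
orientation: [0.67, 0.742, 0.0, 0.001]
wrist_force: [0.9, 1.2, -0.1]
opening: 0.0364
finger_force: 0.0
t: 8.17
ee_pos: [0.4735, -0.0082, 0.0999]
orientation: [0.67, 0.743, 0.0, 0.001]
wrist_force: [1.0, 0.6, 0.0]
opening: 0.0368
finger_force: 0.0
t: 8.58
ee_pos: [0.4381, 0.1023, 0.0596]
orientation: [0.669, 0.743, 0.001, 0.0]
wrist_force: [0.4, -0.3, -0.5]
opening: 0.0365
finger_force: 0.0
rot share 0.008 (0.5 deg) offset [-0.05  0.05  1.42] q1,q6 [ 0.1  -0.01] t 8.6
```

View pics/c6.png

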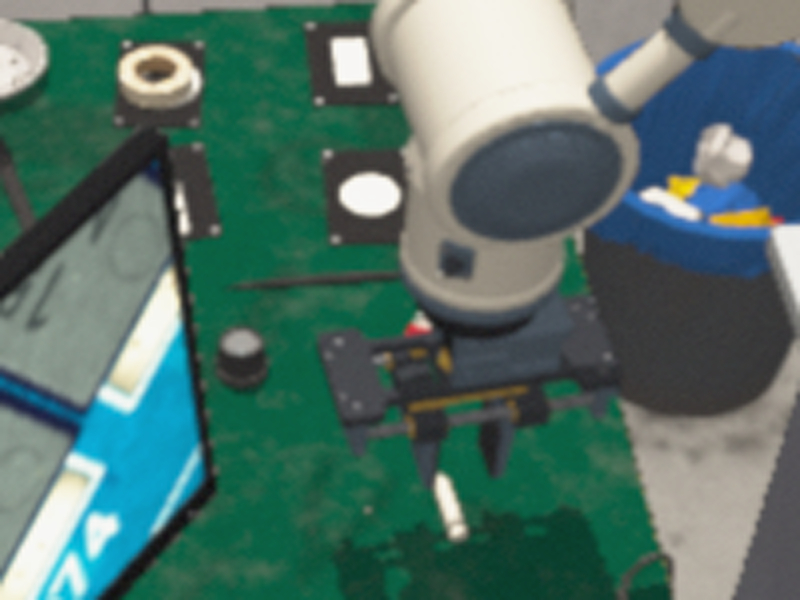

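```bash
python3 -m handwheel '[{"offset":[-0.05,0.05,0.3],"rotation":[0,0,0],"claw":0.4},{"offset":[0,0,0.3],"rotation":[0,0,0],"claw":0.4},{"offset":[0,0,0.3],"rotation":[0,0,0],"claw":0.4},{"offset":[0,0,0.3],"rotation":[0,0,0],"claw":0.4},{"offset":[0,0,0.23],"rotation":[0,0,0],"claw":0.4}]' 10
python3 -m handwheel '[{"offset":[0,0,0],"rotation":[0,0,0],"claw":0.2},{"offset":[0,0,0],"rotation":[0,0,0],"claw":0.1},{"offset":[0,0,0],"rotation":[0,0,0],"claw":0},{"offset":[0,0,0],"rotation":[0,0,0],"claw":0},{"offset":[0,0,0],"rotation":[0,0,0],"claw":0}]'
python3 - <<'E'
from h import *
d=load('s3')
print('tape',px(d,200+155.5/4-.5,120+72.5/3.75-.5,.021),'mat',px(d,200+162/4-.5,120+82.7/3.75-.5,.003))
go(.6,-.2,.1)
E
```

```text
t: 9.05
ee_pos: [0.4413, 0.0974, 0.0019]
orientation: [0.67, 0.742, 0.0, 0.0]
wrist_force: [0.3, 0.5, -0.4]
opening: 0.0364
finger_force: 0.0
t: 9.47
ee_pos: [0.4412, 0.0978, 0.0026]
orientation: [0.67, 0.742, 0.0, 0.0]
wrist_force: [-0.4, -1.1, 6.8]
opening: 0.0105
finger_force: 10.0
tape [ 0.60994608 -0.36819198  0.021     ] mat [ 0.60498875 -0.37454302  0.003     ]
rot share 0.000 (0.0 deg) offset [-7.81  3.19 -2.43] q1,q6 [ 0.09 -0.02] t 9.5
```

```bash
python3 -m handwheel '[{"offset":[0,0,-0.1],"rotation":[0,0,0],"claw":0},{"offset":[0,0,-0.4],"rotation":[0,0,0.047],"claw":0},{"offset":[0,0,-0.6],"rotation":[0,0,0],"claw":0},{"offset":[0,0,-0.6],"rotation":[0,0,0],"claw":0},{"offset":[0,0,-0.6],"rotation":[0,0,0],"claw":0}]'
python3 - <<'E'
from h import *
go(.6088,-.2259,.1,3)
d=shot('side','s4');a=d['image'][:,:,::-1]
cv2.imwrite('pics/c7.png',cv2.resize(a[120:280,200:400],None,fx=4,fy=3.75,interpolation=cv2.INTER_CUBIC))
E
```

```text
t: 9.88
ee_pos: [0.4404, 0.0978, 0.0953]
orientation: [0.688, 0.726, -0.0, -0.0]
wrist_force: [0.5, 0.2, 0.3]
opening: 0.0105
finger_force: 10.0
rot share 0.001 (0.1 deg) offset [-8.3   3.78 -0.12] q1,q6 [0.09 0.03] t 9.9
```

View pics/c7.png

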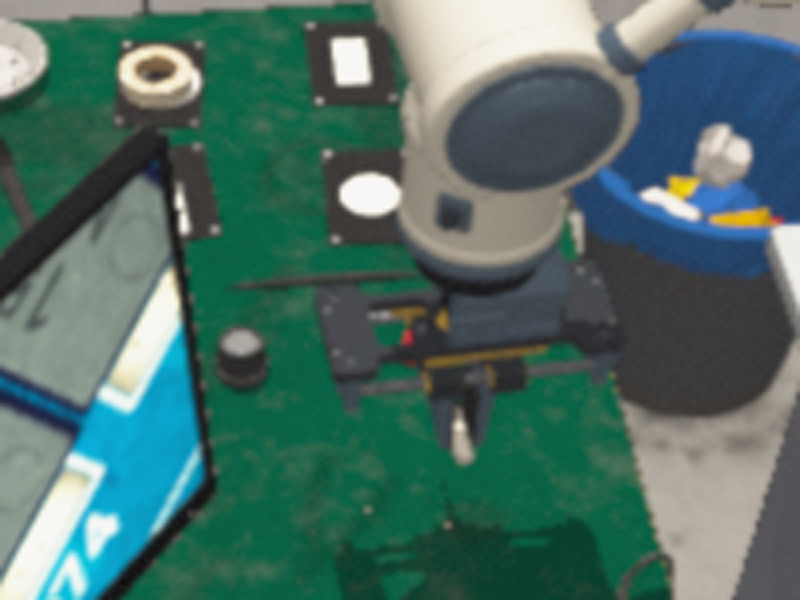

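```bash
python3 -m handwheel '[{"offset":[-0.5,0.22,0],"rotation":[0,0,0],"claw":0},{"offset":[-0.55,0.25,0],"rotation":[0,0,0],"claw":0},{"offset":[-0.55,0.25,0],"rotation":[0,0,0],"claw":0},{"offset":[-0.55,0.25,0],"rotation":[0,0,0],"claw":0},{"offset":[-0.55,0.25,0],"rotation":[0,0,0],"claw":0}]'
python3 -m handwheel '[{"offset":[-0.6,0.28,0],"rotation":[0,0,0],"claw":0},{"offset":[-0.55,0.25,0],"rotation":[0,0,0],"claw":0},{"offset":[-0.55,0.25,0],"rotation":[0,0,0],"claw":0},{"offset":[-0.55,0.25,0],"rotation":[0,0,0],"claw":0},{"offset":[-0.55,0.25,0],"rotation":[0,0,0],"claw":0}]'
python3 -m handwheel '[{"offset":[-0.6,0.28,0],"rotation":[0,0,0],"claw":0},{"offset":[-0.55,0.25,0],"rotation":[0,0,0],"claw":0},{"offset":[-0.55,0.25,0],"rotation":[0,0,0],"claw":0},{"offset":[-0.55,0.25,0],"rotation":[0,0,0],"claw":0},{"offset":[-0.55,0.25,0],"rotation":[0,0,0],"claw":0}]'
python3 -m handwheel '[{"offset":[0,0,0.1],"rotation":[0,0,0],"claw":0},{"offset":[0,0,0.4],"rotation":[0,0,0],"claw":0},{"offset":[0,0,0.5],"rotation":[0,0,0],"claw":0},{"offset":[0,0,0.5],"rotation":[0,0,0],"claw":0},{"offset":[0,0,0.2],"rotation":[0,0,0],"claw":0}]'
python3 - <<'E'
from h import *
go(.6088,-.2259,.008,3)
E
```

```text
t: 10.35
ee_pos: [0.4955, -0.0085, 0.0944]
orientation: [0.688, 0.726, 0.0, 0.0]
wrist_force: [0.5, 0.3, -0.5]
opening: 0.0111
finger_force: 10.0
t: 10.77
ee_pos: [0.5526, -0.1177, 0.0944]
orientation: [0.688, 0.726, 0.0, 0.0]
wrist_force: [1.2, 0.4, -0.3]
opening: 0.0109
finger_force: 10.0
t: 11.18
ee_pos: [0.6096, -0.2268, 0.0944]
orientation: [0.688, 0.726, 0.0, -0.0]
wrist_force: [0.5, 0.0, 0.0]
opening: 0.0106
finger_force: 10.0
t: 11.6
ee_pos: [0.608, -0.2249, 0.0238]
orientation: [0.688, 0.726, -0.0, -0.002]
wrist_force: [-1.3, -0.5, -1.0]
opening: 0.0111
finger_force: 10.0
rot share 0.001 (0.1 deg) offset [-0.03  0.02  0.4 ] q1,q6 [-0.45 -0.5 ] t 11.6
```

```bash
python3 -m handwheel '[{"offset":[0,0,0.15],"rotation":[0,0,0],"claw":0},{"offset":[0,0,0.15],"rotation":[0,0,0],"claw":0},{"offset":[0,0,0.1],"rotation":[0,0,0],"claw":0},{"offset":[0,0,0.03],"rotation":[0,0,0],"claw":0},{"offset":[0,0,0],"rotation":[0,0,0],"claw":0}]'
python3 -m handwheel '[{"offset":[0,0,0.03],"rotation":[0,0,0],"claw":0},{"offset":[0,0,0.02],"rotation":[0,0,0],"claw":0},{"offset":[0,0,0],"rotation":[0,0,0],"claw":0},{"offset":[0,0,0.0],"rotation":[0,0,0],"claw":0},{"offset":[0,0,0],"rotation":[0,0,0],"claw":0}]'

```

```text
t: 12.02
ee_pos: [0.6096, -0.2258, 0.009]
orientation: [0.688, 0.726, 0.0, 0.0]
wrist_force: [0.3, -0.6, -0.0]
opening: 0.0109
finger_force: 10.0
t: 12.43
ee_pos: [0.6095, -0.2258, 0.0069]
orientation: [0.688, 0.726, 0.0, 0.0]
wrist_force: [0.2, -0.2, 0.4]
opening: 0.0105
finger_force: 10.0
```

```bash
python3 -m handwheel '[{"offset":[0,0,0.03],"rotation":[0,0,0],"claw":0},{"offset":[0,0,0],"rotation":[0,0,0],"claw":0},{"offset":[0,0,0],"rotation":[0,0,0],"claw":0.15},{"offset":[0,0,0.0],"rotation":[0,0,0],"claw":0.3},{"offset":[0,0,0],"rotation":[0,0,0],"claw":0.3}]'
python3 -m handwheel '[{"offset":[0,0,0],"rotation":[0,0,0],"claw":0.3},{"offset":[0,0,-0.3],"rotation":[0,0,0],"claw":0.3},{"offset":[0,0,-0.6],"rotation":[0,0,0],"claw":0.75},{"offset":[0,0,-0.6],"rotation":[0,0,0],"claw":0.75},{"offset":[0,0,-0.6],"rotation":[0,0,0],"claw":0.75}]'
python3 - <<'E'
from h import *
go(.5682,-.0458,.09)
E
```

```text
t: 12.85
ee_pos: [0.6094, -0.2257, 0.0055]
orientation: [0.688, 0.726, -0.0, -0.0]
wrist_force: [0.7, 0.3, 0.7]
opening: 0.024
finger_force: 0.0
t: 13.27
ee_pos: [0.6093, -0.2257, 0.0913]
orientation: [0.688, 0.726, -0.0, -0.0]
wrist_force: [0.7, 0.2, 0.3]
opening: 0.0448
finger_force: 0.0
rot share 0.000 (0.0 deg) offset [ 4.55 -0.79  0.03] q1,q6 [-0.45 -0.5 ] t 13.3
```

```bash
python3 -m handwheel '[{"offset":[0.7,-0.15,0],"rotation":[0,0,0],"claw":0.75},{"offset":[0.8,-0.16,0],"rotation":[0,0,0],"claw":0.75},{"offset":[0.8,-0.16,0],"rotation":[0,0,0],"claw":0.75},{"offset":[0.8,-0.16,0],"rotation":[0,0,0],"claw":0.75},{"offset":[0.8,-0.16,0],"rotation":[0,0,0],"claw":0.75}]'
python3 -m handwheel '[{"offset":[0.65,0,0],"rotation":[0,0,0],"claw":0.75},{"offset":[0,0,0],"rotation":[0,0,0],"claw":0.75},{"offset":[0,0,0],"rotation":[0,0,0],"claw":0.75},{"offset":[0,0,0.3],"rotation":[0,0,0],"claw":0.75},{"offset":[0,0,0.5],"rotation":[0,0,0],"claw":0.75}]'
python3 - <<'E'
from h import *
go(.5682,-.0458,.005)
d=shot('side','s5');a=d['image'][:,:,::-1]
cv2.imwrite('pics/c8.png',cv2.resize(a[120:280,200:400],None,fx=4,fy=3.75,interpolation=cv2.INTER_CUBIC))
E
```

```text
t: 13.68
ee_pos: [0.5691, -0.0704, 0.0905]
orientation: [0.688, 0.726, 0.0, 0.0]
wrist_force: [0.6, -0.1, -0.8]
opening: 0.0683
finger_force: 0.0
t: 14.1
ee_pos: [0.5701, -0.0468, 0.0594]
orientation: [0.688, 0.726, 0.001, 0.002]
wrist_force: [0.6, -0.3, -0.4]
opening: 0.0682
finger_force: 0.0
rot share 0.000 (0.0 deg) offset [ 0.03 -0.05  1.36] q1,q6 [-0.19 -0.24] t 14.1
```

View pics/c8.png

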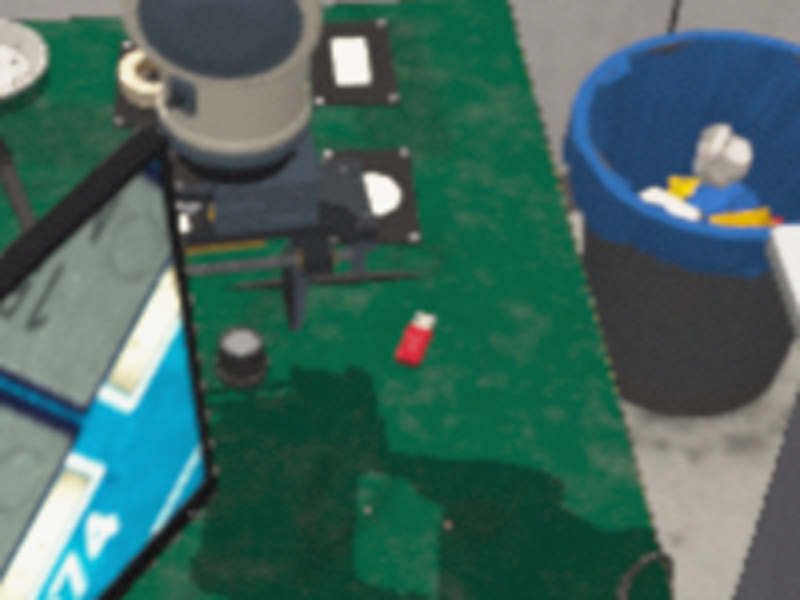

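```bash
python3 - <<'E'
from h import *
d=load('s5'); f=lambda x,y,z:px(d,200+(x+.5)/4-.5,120+(y+.5)/3.75-.5,z)[:2].round(4)
print(f(242,343,.034),f(242,371,.0), f(407,363,.006),f(428,316,.006))
E
python3 -m handwheel '[{"offset":[0.03,-0.05,0.25],"rotation":[0,0,0],"claw":0.75},{"offset":[0,0,0.3],"rotation":[0,0,0],"claw":0.75},{"offset":[0,0,0],"rotation":[0,0,0],"claw":0.75},{"offset":[0,0,0],"rotation":[0,0,0],"claw":0.75},{"offset":[0,0,0],"rotation":[0,0,0],"claw":0.75}]'
```

```text
[ 0.5684 -0.0462] [ 0.5687 -0.0467] [ 0.45  -0.038] [ 0.428  -0.0839]
t: 14.57
ee_pos: [0.5666, -0.0451, 0.0363]
orientation: [0.688, 0.726, 0.0, 0.0]
wrist_force: [0.9, -0.2, 0.0]
opening: 0.0685
finger_force: 0.0
```

```bash
python3 -m handwheel '[{"offset":[0,0,0.2],"rotation":[0,0,0],"claw":0.75},{"offset":[0,0,0.2],"rotation":[0,0,0],"claw":0.75},{"offset":[0,0,0.2],"rotation":[0,0,0],"claw":0.75},{"offset":[0,0,0.18],"rotation":[0,0,0],"claw":0.75},{"offset":[0,0,0],"rotation":[0,0,0],"claw":0.6}]' 12
python3 -m handwheel '[{"offset":[0,0,0],"rotation":[0,0,0],"claw":0.5},{"offset":[0,0,0],"rotation":[0,0,0],"claw":0.4},{"offset":[0,0,0],"rotation":[0,0,0],"claw":0.25},{"offset":[0,0,0],"rotation":[0,0,0],"claw":0.25},{"offset":[0,0,0],"rotation":[0,0,0],"claw":0.25}]'
python3 -m handwheel '[{"offset":[0,0,0],"rotation":[0,0,0],"claw":0.25},{"offset":[0,0,-0.1],"rotation":[0,0,0],"claw":0.25},{"offset":[0,0,-0.4],"rotation":[0,0,0],"claw":0.25},{"offset":[0,0,-0.6],"rotation":[0,0,0],"claw":0.25},{"offset":[0,0,-0.6],"rotation":[0,0,0],"claw":0.25}]'
python3 -c "
from h import *
go(.4537,-.2201,.08)"
```

```text
t: 14.98
ee_pos: [0.5651, -0.0444, 0.0026]
orientation: [0.688, 0.726, -0.001, -0.001]
wrist_force: [-0.8, 0.6, 0.0]
opening: 0.0645
finger_force: 0.0
t: 15.4
ee_pos: [0.5664, -0.0446, 0.0046]
orientation: [0.688, 0.726, 0.0, 0.0]
wrist_force: [0.3, -0.0, 1.1]
opening: 0.037
finger_force: 12.0
t: 15.82
ee_pos: [0.5655, -0.0445, 0.0729]
orientation: [0.688, 0.726, -0.0, -0.001]
wrist_force: [0.9, 0.4, 0.1]
opening: 0.0367
finger_force: 12.0
rot share 0.000 (0.0 deg) offset [-4.24 -3.02 -0.17] q1,q6 [-0.18 -0.24] t 15.8
```

```bash
python3 -m handwheel '[{"offset":[-0.5,-0.38,0],"rotation":[0,0,0],"claw":0.25},{"offset":[-0.5,-0.38,0],"rotation":[0,0,0],"claw":0.25},{"offset":[-0.5,-0.38,0],"rotation":[0,0,0],"claw":0.25},{"offset":[-0.5,-0.38,0],"rotation":[0,0,0],"claw":0.25},{"offset":[-0.5,-0.38,0],"rotation":[0,0,0],"claw":0.25}]'
python3 -m handwheel '[{"offset":[-0.5,-0.38,0],"rotation":[0,0,0],"claw":0.25},{"offset":[-0.5,-0.38,0],"rotation":[0,0,0],"claw":0.25},{"offset":[-0.5,-0.38,0],"rotation":[0,0,0],"claw":0.25},{"offset":[-0.2,0,0],"rotation":[0,0,0],"claw":0.25},{"offset":[0,0,0],"rotation":[0,0,0],"claw":0.25}]'
python3 -c "
from h import *
go(.4537,-.2186,.009)"
```

```text
t: 16.23
ee_pos: [0.4948, -0.1493, 0.0727]
orientation: [0.688, 0.726, 0.0, 0.0]
wrist_force: [0.7, -1.3, -0.2]
opening: 0.037
finger_force: 12.0
t: 16.65
ee_pos: [0.4536, -0.2205, 0.0727]
orientation: [0.689, 0.725, 0.0, 0.0]
wrist_force: [0.8, -0.2, 0.3]
opening: 0.0372
finger_force: 12.0
rot share 0.000 (0.0 deg) offset [0.05 0.   1.59] q1,q6 [-0.57 -0.62] t 16.6
```

```bash
python3 -m handwheel '[{"offset":[0.05,0,0.4],"rotation":[0,0,0],"claw":0.25},{"offset":[0,0,0.5],"rotation":[0,0,0],"claw":0.25},{"offset":[0,0,0.4],"rotation":[0,0,0],"claw":0.25},{"offset":[0,0,0.2],"rotation":[0,0,0],"claw":0.25},{"offset":[0,0,0.07],"rotation":[0,0,0],"claw":0.25}]'
python3 -m handwheel '[{"offset":[0,0,0.02],"rotation":[0,0,0],"claw":0.25},{"offset":[0,0,0.02],"rotation":[0,0,0],"claw":0.25},{"offset":[0,0,0],"rotation":[0,0,0],"claw":0.25},{"offset":[0,0,0],"rotation":[0,0,0],"claw":0.25},{"offset":[0,0,0],"rotation":[0,0,0],"claw":0.25}]'
```

```text
t: 17.07
ee_pos: [0.4534, -0.2158, 0.0085]
orientation: [0.688, 0.726, -0.0, -0.001]
wrist_force: [0.1, -0.2, -0.9]
opening: 0.0367
finger_force: 12.0
t: 17.48
ee_pos: [0.4538, -0.217, 0.0084]
orientation: [0.688, 0.726, 0.0, 0.0]
wrist_force: [-0.3, 0.2, -1.3]
opening: 0.0365
finger_force: 12.0
```

```bash
python3 -m handwheel '[{"offset":[0,0,0.03],"rotation":[0,0,0],"claw":0.25},{"offset":[0,0,0],"rotation":[0,0,0],"claw":0.25},{"offset":[0,0,0],"rotation":[0,0,0],"claw":0.5},{"offset":[0,0,0],"rotation":[0,0,0],"claw":0.7},{"offset":[0,0,0],"rotation":[0,0,0],"claw":0.7}]'
python3 -m handwheel '[{"offset":[0,0,0],"rotation":[0,0,0],"claw":0.7},{"offset":[0,0,-0.3],"rotation":[0,0,0],"claw":0.7},{"offset":[0,0,-0.6],"rotation":[0,0,0],"claw":0.7},{"offset":[0,0,-0.6],"rotation":[0,0,0],"claw":0.5},{"offset":[0,0,-0.6],"rotation":[0,0,0],"claw":0.45}]'
python3 - <<'E'
from h import *
go(.4425,-.0562,.08,-23)
E
```

```text
t: 17.9
ee_pos: [0.4535, -0.2168, 0.0068]
orientation: [0.688, 0.726, 0.0, 0.0]
wrist_force: [-0.3, -0.2, -0.1]
opening: 0.0541
finger_force: 0.0
t: 18.32
ee_pos: [0.4531, -0.2166, 0.0915]
orientation: [0.688, 0.726, -0.0, -0.0]
wrist_force: [0.8, -0.4, -0.6]
opening: 0.0534
finger_force: 0.0
rot share 0.434 (26.0 deg) offset [ 3.59 -1.81  0.29] q1,q6 [-0.56 -0.62] t 18.3
```

```bash
python3 -m handwheel '[{"offset":[0,0,0],"rotation":[0,0,0.1],"claw":0.45},{"offset":[0,0,0],"rotation":[0,0,0.1],"claw":0.45},{"offset":[0,0,0],"rotation":[0,0,0.1],"claw":0.45},{"offset":[0,0,0],"rotation":[0,0,0.1],"claw":0.45},{"offset":[0,0,0],"rotation":[0,0,0.034],"claw":0.45}]'
python3 -m handwheel '[{"offset":[0.6,-0.3,0],"rotation":[0,0,0],"claw":0.45},{"offset":[0.6,-0.3,0],"rotation":[0,0,0],"claw":0.45},{"offset":[0.6,-0.3,0],"rotation":[0,0,0],"claw":0.45},{"offset":[0.6,-0.3,0],"rotation":[0,0,0],"claw":0.45},{"offset":[0.6,-0.3,0],"rotation":[0,0,0],"claw":0.45}]'
python3 -m handwheel '[{"offset":[0.6,-0.3,0],"rotation":[0,0,0],"claw":0.45},{"offset":[0,0,0],"rotation":[0,0,0],"claw":0.45},{"offset":[0,0,0.3],"rotation":[0,0,0],"claw":0.45},{"offset":[0,0,0.5],"rotation":[0,0,0],"claw":0.45},{"offset":[0,0,0],"rotation":[0,0,0],"claw":0.45}]'
python3 - <<'E'
from h import *
go(.4425,-.0562,.003,-23)
d=shot('side','s6');a=d['image'][:,:,::-1]
cv2.imwrite('pics/c9.png',cv2.resize(a[120:270,200:400],None,fx=4,fy=4,interpolation=cv2.INTER_CUBIC))
E
```

```text
t: 18.73
ee_pos: [0.4534, -0.2168, 0.0908]
orientation: [0.836, 0.549, 0.0, 0.0]
wrist_force: [-0.4, -1.0, 0.2]
opening: 0.0413
finger_force: 0.0
t: 19.15
ee_pos: [0.4448, -0.0817, 0.0907]
orientation: [0.834, 0.552, -0.0, -0.0]
wrist_force: [0.3, -0.4, -0.4]
opening: 0.0408
finger_force: 0.0
t: 19.57
ee_pos: [0.4424, -0.0559, 0.0568]
orientation: [0.834, 0.552, -0.001, -0.001]
wrist_force: [-0.8, 0.0, 0.0]
opening: 0.0409
finger_force: 0.0
rot share 0.001 (0.0 deg) offset [-0.01  0.01  1.34] q1,q6 [-0.26  0.14] t 19.6
```

View pics/c9.png

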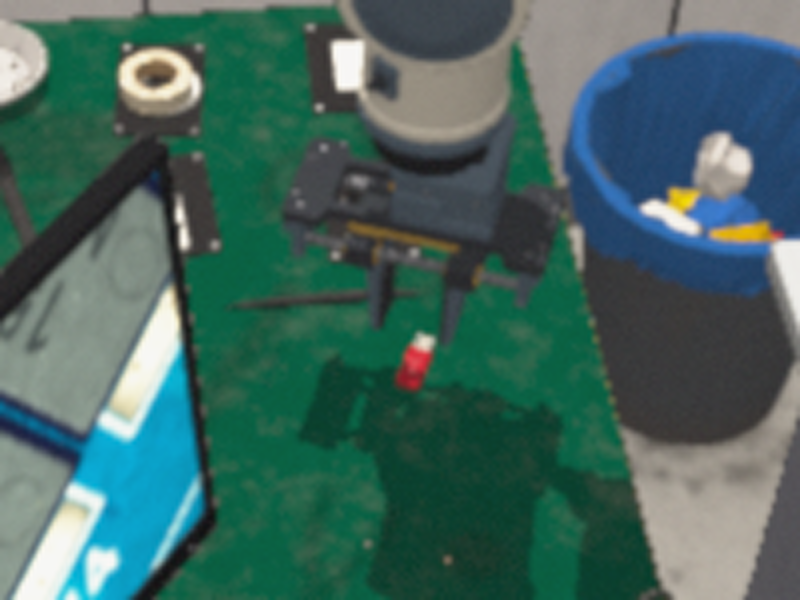

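```bash
python3 -m handwheel '[{"offset":[0,0,0.3],"rotation":[0,0,0],"claw":0.45},{"offset":[0,0,0.3],"rotation":[0,0,0],"claw":0.45},{"offset":[0,0,0.3],"rotation":[0,0,0],"claw":0.45},{"offset":[0,0,0.3],"rotation":[0,0,0],"claw":0.45},{"offset":[0,0,0.13],"rotation":[0,0,0],"claw":0.45}]' 8
python3 -m handwheel '[{"offset":[0,0,0],"rotation":[0,0,0],"claw":0.3},{"offset":[0,0,0],"rotation":[0,0,0],"claw":0.2},{"offset":[0,0,0],"rotation":[0,0,0],"claw":0.1},{"offset":[0,0,0],"rotation":[0,0,0],"claw":0.1},{"offset":[0,0,0],"rotation":[0,0,0],"claw":0.1}]'
python3 -m handwheel '[{"offset":[0,0,0],"rotation":[0,0,0],"claw":0.1},{"offset":[0,0,-0.1],"rotation":[0,0,0],"claw":0.1},{"offset":[0,0,-0.4],"rotation":[0,0,0],"claw":0.1},{"offset":[0,0,-0.6],"rotation":[0,0,0],"claw":0.1},{"offset":[0,0,-0.6],"rotation":[0,0,0],"claw":0.1}]'
python3 - <<'E'
from h import *
go(.4495,-.3791,.08,-2)
E
```

```text
t: 20.03
ee_pos: [0.4435, -0.0564, 0.0052]
orientation: [0.834, 0.552, -0.0, -0.0]
wrist_force: [0.6, 0.9, 0.5]
opening: 0.0412
finger_force: 0.0
t: 20.45
ee_pos: [0.4438, -0.0562, 0.0061]
orientation: [0.834, 0.552, 0.0, 0.0]
wrist_force: [-1.1, -0.3, 7.0]
opening: 0.0172
finger_force: 8.0
t: 20.87
ee_pos: [0.4429, -0.0559, 0.0744]
orientation: [0.834, 0.552, -0.0, -0.001]
wrist_force: [-0.2, 0.2, -0.0]
opening: 0.0171
finger_force: 8.0
rot share -0.350 (-21.0 deg) offset [-8.07  0.45 -0.14] q1,q6 [-0.26  0.14] t 20.9
```

```bash
python3 -m handwheel '[{"offset":[0,0,-0.2],"rotation":[0,0,-0.07],"claw":0.1},{"offset":[0,0,-0.2],"rotation":[0,0,-0.07],"claw":0.1},{"offset":[0,0,-0.1],"rotation":[0,0,-0.07],"claw":0.1},{"offset":[0,0,0],"rotation":[0,0,-0.07],"claw":0.1},{"offset":[0,0,0],"rotation":[0,0,-0.07],"claw":0.1}]'
python3 -m handwheel '[{"offset":[-0.3,0.03,0],"rotation":[0,0,0],"claw":0.1},{"offset":[-0.5,0.03,0],"rotation":[0,0,0],"claw":0.1},{"offset":[-0.6,0.03,0],"rotation":[0,0,0],"claw":0.1},{"offset":[-0.6,0.03,0],"rotation":[0,0,0],"claw":0.1},{"offset":[-0.6,0.03,0],"rotation":[0,0,0],"claw":0.1}]'
python3 -m handwheel '[{"offset":[-0.6,0.03,0],"rotation":[0,0,0],"claw":0.1},{"offset":[-0.6,0.03,0],"rotation":[0,0,0],"claw":0.1},{"offset":[-0.6,0.03,0],"rotation":[0,0,0],"claw":0.1},{"offset":[-0.6,0.03,0],"rotation":[0,0,0],"claw":0.1},{"offset":[-0.6,0.03,0],"rotation":[0,0,0],"claw":0.1}]'
python3 -m handwheel '[{"offset":[-0.6,0.03,0],"rotation":[0,0,0],"claw":0.1},{"offset":[-0.6,0.03,0],"rotation":[0,0,0],"claw":0.1},{"offset":[-0.6,0.03,0],"rotation":[0,0,0],"claw":0.1},{"offset":[-0.5,0.03,0],"rotation":[0,0,0],"claw":0.1},{"offset":[-0.2,0,0],"rotation":[0,0,0],"claw":0.1}]'
python3 - <<'E'
from h import *
go(.4495,-.3791,.02,-2)
d=shot('side','s7');a=d['image'][:,:,::-1]
cv2.imwrite('pics/c10.png',cv2.resize(a[90:240,200:400],None,fx=4,fy=4,interpolation=cv2.INTER_CUBIC))
E
```

```text
t: 21.28
ee_pos: [0.4436, -0.0561, 0.0943]
orientation: [0.718, 0.696, 0.0, 0.0]
wrist_force: [-0.1, -0.0, 0.2]
opening: 0.017
finger_force: 8.0
t: 21.7
ee_pos: [0.4457, -0.1612, 0.094]
orientation: [0.719, 0.695, 0.0, 0.0]
wrist_force: [-0.1, 0.1, -0.1]
opening: 0.0172
finger_force: 8.0
t: 22.12
ee_pos: [0.4474, -0.2815, 0.094]
orientation: [0.719, 0.695, 0.0, 0.0]
wrist_force: [0.1, -0.5, 0.9]
opening: 0.0174
finger_force: 8.0
t: 22.53
ee_pos: [0.4491, -0.3831, 0.094]
orientation: [0.72, 0.694, -0.0, 0.001]
wrist_force: [-0.3, 0.6, -0.3]
opening: 0.0172
finger_force: 8.0
rot share -0.001 (-0.1 deg) offset [0.1  0.01 1.85] q1,q6 [-0.81 -0.77] t 22.5
```

View pics/c10.png

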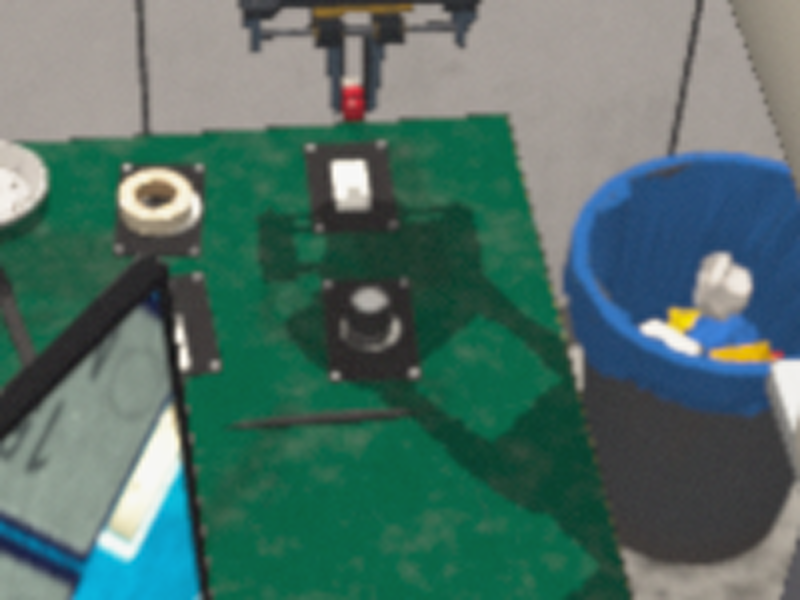

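Stick held straight; the loupe stands on its disc. Lower the stick.

```bash
python3 -m handwheel '[{"offset":[0.1,0,0.3],"rotation":[0,0,0],"claw":0.1},{"offset":[0,0,0.5],"rotation":[0,0,0],"claw":0.1},{"offset":[0,0,0.5],"rotation":[0,0,0],"claw":0.1},{"offset":[0,0,0.4],"rotation":[0,0,0],"claw":0.1},{"offset":[0,0,0.2],"rotation":[0,0,0],"claw":0.1}]'
python3 -m handwheel '[{"offset":[0,0,0.1],"rotation":[0,0,0],"claw":0.1},{"offset":[0,0,0.05],"rotation":[0,0,0],"claw":0.1},{"offset":[0,0,0.03],"rotation":[0,0,0],"claw":0.1},{"offset":[0,0,0],"rotation":[0,0,0],"claw":0.1},{"offset":[0,0,0],"rotation":[0,0,0],"claw":0.1}]'
```

```text
t: 23.0
ee_pos: [0.4484, -0.3747, 0.016]
orientation: [0.719, 0.695, 0.0, -0.001]
wrist_force: [-0.2, -0.4, 0.2]
opening: 0.0174
finger_force: 8.0
t: 23.42
ee_pos: [0.4495, -0.3767, 0.011]
orientation: [0.719, 0.695, 0.0, 0.001]
wrist_force: [0.1, 0.4, 0.1]
opening: 0.0172
finger_force: 8.0
```

```bash
python3 -m handwheel '[{"offset":[-0.06,0,0.03],"rotation":[0,0,0],"claw":0.1},{"offset":[0,0,0.02],"rotation":[0,0,0],"claw":0.1},{"offset":[0,0,0.02],"rotation":[0,0,0],"claw":0.1},{"offset":[0,0,0],"rotation":[0,0,0],"claw":0.1},{"offset":[0,0,0],"rotation":[0,0,0],"claw":0.1}]'
```

```text
t: 23.83
ee_pos: [0.4494, -0.3796, 0.0081]
orientation: [0.719, 0.695, -0.0, 0.001]
wrist_force: [-0.7, 0.4, 6.2]
opening: 0.0174
finger_force: 8.0
```

```bash
python3 -m handwheel '[{"offset":[0,0,0],"rotation":[0,0,0],"claw":0.2},{"offset":[0,0,0],"rotation":[0,0,0],"claw":0.35},{"offset":[0,0,0],"rotation":[0,0,0],"claw":0.35},{"offset":[0,0,-0.2],"rotation":[0,0,0],"claw":0.35},{"offset":[0,0,-0.6],"rotation":[0,0,0],"claw":0.35}]'
python3 -m handwheel '[{"offset":[0,0,-0.8],"rotation":[0,0,0],"claw":0.35},{"offset":[0,0,-0.8],"rotation":[0,0,0],"claw":0.35},{"offset":[0.4,0,-0.8],"rotation":[0,0,0],"claw":0.35},{"offset":[0.8,0,0],"rotation":[0,0,0],"claw":0.35},{"offset":[0.8,0,0],"rotation":[0,0,0],"claw":0.35}]'
python3 -m handwheel '[{"offset":[0.8,0,0],"rotation":[0,0,0],"claw":0.35},{"offset":[0.8,0,0],"rotation":[0,0,0],"claw":0.35},{"offset":[0.8,0,0],"rotation":[0,0,0],"claw":0.35},{"offset":[0.8,0,0],"rotation":[0,0,0],"claw":0.35},{"offset":[0.8,0,0],"rotation":[0,0,0],"claw":0.35}]'
python3 -m handwheel '[{"offset":[0.8,0,0],"rotation":[0,0,0],"claw":0.35},{"offset":[0.8,0,0],"rotation":[0,0,0],"claw":0.35},{"offset":[0.8,0,0],"rotation":[0,0,0],"claw":0.35},{"offset":[0.8,0,0],"rotation":[0,0,0],"claw":0.35},{"offset":[0.8,0,0],"rotation":[0,0,0],"claw":0.35}]'
python3 - <<'E'
from h import *
d=shot('top','t2');a=d['image'][:,:,::-1]
cv2.imwrite('pics/c11.png',cv2.resize(a[150:235,310:420],None,fx=7,fy=7,interpolation=cv2.INTER_CUBIC))
shot('side','s8')
E
```

```text
t: 24.25
ee_pos: [0.4478, -0.3776, 0.0377]
orientation: [0.719, 0.695, 0.0, -0.002]
wrist_force: [-1.1, -0.0, -1.0]
opening: 0.0319
finger_force: 0.0
t: 24.67
ee_pos: [0.4527, -0.2994, 0.138]
orientation: [0.72, 0.694, 0.0, 0.002]
wrist_force: [1.4, -0.1, -0.0]
opening: 0.032
finger_force: 0.0
t: 25.08
ee_pos: [0.4572, -0.1376, 0.1361]
orientation: [0.719, 0.695, 0.0, 0.0]
wrist_force: [0.7, -0.1, -0.6]
opening: 0.0318
finger_force: 0.0
t: 25.5
ee_pos: [0.4628, 0.0224, 0.1361]
orientation: [0.719, 0.695, 0.0, 0.0]
wrist_force: [0.2, -0.7, -0.3]
opening: 0.0317
finger_force: 0.0
```

View pics/c11.png

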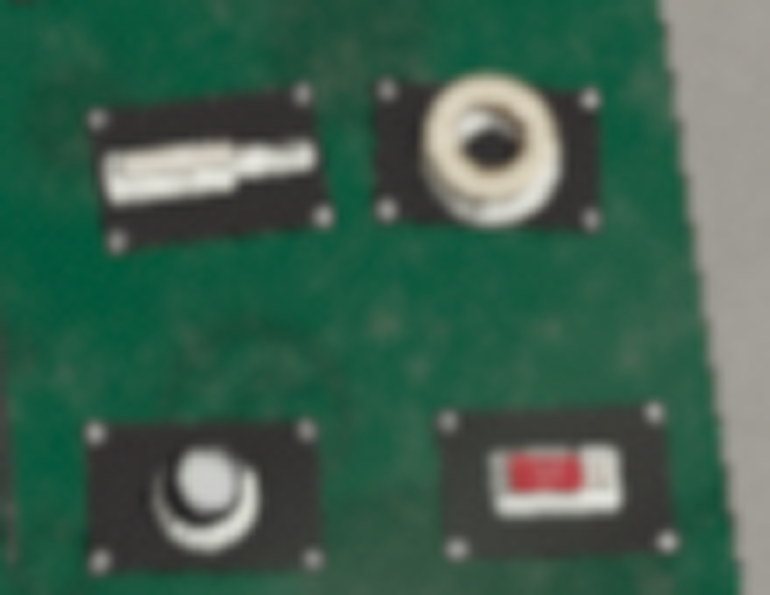

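```bash
python3 - <<'E'
from h import *
d=load('t2'); f=lambda x,y,z:px(d,310+(x+.5)/7-.5,150+(y+.5)/7-.5,z)[:2]
for n,p,m in[('tape',(491,133,.021),(.6076,-.3712)),('loupe',(207,478,.037),(.4537,-.2201)),('stick',(560,472,.009),(.4493,-.3841)),('driver',(209,155,.010),(.6094,-.2379))]:
    q=f(*p); print(n,q.round(4),((q-m)*1000).round(1))
E
```

```text
tape [ 0.6126 -0.3685] [5.  2.7]
loupe [ 0.4562 -0.2166] [2.5 3.5]
stick [ 0.4524 -0.3843] [ 3.1 -0.2]
driver [ 0.6136 -0.2369] [4.2 1. ]
```

```bash
python3 -m handwheel '[{"offset":[0,0,0],"rotation":[0,0,0.1],"claw":0.95},{"offset":[0,0,0],"rotation":[0,0,0.1],"claw":0.95},{"offset":[0,0,0],"rotation":[0,0,0.1],"claw":0.95},{"offset":[0,0,0],"rotation":[0,0,0.1],"claw":0.95},{"offset":[0,0,0],"rotation":[0,0,0.1],"claw":0.95}]'
python3 -m handwheel '[{"offset":[0,0,0],"rotation":[0,0,0.1],"claw":0.95},{"offset":[0,0,0],"rotation":[0,0,0.1],"claw":0.95},{"offset":[0,0,0],"rotation":[0,0,0.02],"claw":0.95},{"offset":[0,0,0],"rotation":[0,0,0],"claw":0.95},{"offset":[0,0,0],"rotation":[0,0,0],"claw":0.95}]'
python3 -c "
from h import *
go(.61,-.369,.136)"
```

```text
t: 26.02
ee_pos: [0.4629, 0.0204, 0.1359]
orientation: [0.876, 0.483, 0.0, 0.0]
wrist_force: [0.0, 0.2, 0.1]
opening: 0.0618
finger_force: 0.0
t: 26.43
ee_pos: [0.4629, 0.0206, 0.1357]
orientation: [0.924, 0.383, 0.0, 0.0]
wrist_force: [-0.7, 0.2, -0.6]
opening: 0.0865
finger_force: 0.0
rot share 0.000 (0.0 deg) offset [-4.29  9.49 -0.01] q1,q6 [-0.08  0.7 ] t 26.4
```

```bash
python3 -m handwheel '[{"offset":[-0.25,0.6,0],"rotation":[0,0,0],"claw":0.95},{"offset":[-0.35,0.75,0],"rotation":[0,0,0],"claw":0.95},{"offset":[-0.35,0.75,0],"rotation":[0,0,0],"claw":0.95},{"offset":[-0.35,0.75,0],"rotation":[0,0,0],"claw":0.95},{"offset":[-0.35,0.75,0],"rotation":[0,0,0],"claw":0.95}]'
python3 -m handwheel '[{"offset":[-0.33,0.75,0],"rotation":[0,0,0],"claw":0.95},{"offset":[-0.33,0.75,0],"rotation":[0,0,0],"claw":0.95},{"offset":[-0.33,0.75,0],"rotation":[0,0,0],"claw":0.95},{"offset":[-0.33,0.75,0],"rotation":[0,0,0],"claw":0.95},{"offset":[-0.33,0.75,0],"rotation":[0,0,0],"claw":0.95}]'
python3 -m handwheel '[{"offset":[-0.33,0.75,0],"rotation":[0,0,0],"claw":0.95},{"offset":[-0.33,0.75,0],"rotation":[0,0,0],"claw":0.95},{"offset":[-0.31,0.64,0],"rotation":[0,0,0],"claw":0.95},{"offset":[0,0,0.3],"rotation":[0,0,0],"claw":0.95},{"offset":[0,0,0.6],"rotation":[0,0,0],"claw":0.95}]'
python3 -m handwheel '[{"offset":[0,0,0.6],"rotation":[0,0,0],"claw":0.95},{"offset":[0,0,0.5],"rotation":[0,0,0],"claw":0.95},{"offset":[0,0,0],"rotation":[0,0,0],"claw":0.95},{"offset":[0,0,0],"rotation":[0,0,0],"claw":0.95},{"offset":[0,0,0],"rotation":[0,0,0],"claw":0.95}]'
python3 -c "
from h import *
go(.61,-.369,.008)"
```

```text
t: 26.85
ee_pos: [0.5178, -0.1295, 0.1356]
orientation: [0.924, 0.383, -0.0, -0.0]
wrist_force: [0.6, 0.6, 0.1]
opening: 0.0867
finger_force: 0.0
t: 27.27
ee_pos: [0.5767, -0.2825, 0.1355]
orientation: [0.924, 0.382, -0.0, -0.0]
wrist_force: [-0.2, 0.7, 0.7]
opening: 0.0869
finger_force: 0.0
t: 27.68
ee_pos: [0.6108, -0.3716, 0.1013]
orientation: [0.924, 0.382, 0.001, 0.002]
wrist_force: [0.1, -0.2, 0.3]
opening: 0.0868
finger_force: 0.0
t: 28.1
ee_pos: [0.6098, -0.3692, 0.0568]
orientation: [0.924, 0.382, 0.0, 0.001]
wrist_force: [0.8, -1.2, -0.2]
opening: 0.0868
finger_force: 0.0
rot share 0.000 (0.0 deg) offset [ 0.01 -0.    1.22] q1,q6 [-0.63  0.16] t 28.1
```

```bash
python3 -m handwheel '[{"offset":[0,0,0.3],"rotation":[0,0,0],"claw":0.95},{"offset":[0,0,0.3],"rotation":[0,0,0],"claw":0.95},{"offset":[0,0,0.3],"rotation":[0,0,0],"claw":0.95},{"offset":[0,0,0.28],"rotation":[0,0,0],"claw":0.95},{"offset":[0,0,0],"rotation":[0,0,0],"claw":0.8}]' 12
python3 -m handwheel '[{"offset":[0,0,0],"rotation":[0,0,0],"claw":0.65},{"offset":[0,0,0],"rotation":[0,0,0],"claw":0.5},{"offset":[0,0,0],"rotation":[0,0,0],"claw":0.45},{"offset":[0,0,0],"rotation":[0,0,0],"claw":0.45},{"offset":[0,0,0],"rotation":[0,0,0],"claw":0.45}]'
python3 -m handwheel '[{"offset":[0,0,0],"rotation":[0,0,0],"claw":0.45},{"offset":[0,0,-0.1],"rotation":[0,0,0],"claw":0.45},{"offset":[-0.15,0,0],"rotation":[0,0,0],"claw":0.45},{"offset":[0,0,0.07],"rotation":[0,0,0],"claw":0.45},{"offset":[0,0,0],"rotation":[0,0,0],"claw":0.45}]'
```

```text
t: 28.52
ee_pos: [0.6079, -0.3678, 0.0052]
orientation: [0.924, 0.381, -0.001, -0.002]
wrist_force: [0.0, 0.0, 0.9]
opening: 0.0825
finger_force: 0.0
t: 28.93
ee_pos: [0.6097, -0.3691, 0.0089]
orientation: [0.925, 0.381, 0.0, 0.0]
wrist_force: [0.2, 0.3, 2.1]
opening: 0.057
finger_force: 12.0
t: 29.35
ee_pos: [0.6045, -0.3732, 0.009]
orientation: [0.925, 0.381, -0.0, -0.0]
wrist_force: [-0.2, 0.5, -0.4]
opening: 0.057
finger_force: 12.0
```

Release, lift and withdraw, then look.

```bash
python3 -m handwheel '[{"offset":[0,0,0.03],"rotation":[0,0,0],"claw":0.45},{"offset":[0,0,0],"rotation":[0,0,0],"claw":0.7},{"offset":[0,0,0],"rotation":[0,0,0],"claw":0.85},{"offset":[0,0,0],"rotation":[0,0,0],"claw":0.9},{"offset":[0,0,0],"rotation":[0,0,0],"claw":0.9}]'
python3 -m handwheel '[{"offset":[0,0,-0.2],"rotation":[0,0,0],"claw":0.9},{"offset":[0,0,-0.6],"rotation":[0,0,0],"claw":0.9},{"offset":[0,0,-0.8],"rotation":[0,0,0],"claw":0.9},{"offset":[0,0,-0.8],"rotation":[0,0,0],"claw":0.9},{"offset":[0,0,-0.8],"rotation":[0,0,0],"claw":0.9}]'
python3 -m handwheel '[{"offset":[0.3,-0.6,0],"rotation":[0,0,0],"claw":0.9},{"offset":[0.33,-0.75,0],"rotation":[0,0,0],"claw":0.9},{"offset":[0.33,-0.75,0],"rotation":[0,0,0],"claw":0.9},{"offset":[0.33,-0.75,0],"rotation":[0,0,0],"claw":0.9},{"offset":[0.33,-0.75,0],"rotation":[0,0,0],"claw":0.9}]'
python3 -m handwheel '[{"offset":[0.33,-0.75,0],"rotation":[0,0,0],"claw":0.9},{"offset":[0.33,-0.75,0],"rotation":[0,0,0],"claw":0.9},{"offset":[0.33,-0.75,0],"rotation":[0,0,0],"claw":0.9},{"offset":[0.33,-0.75,0],"rotation":[0,0,0],"claw":0.9},{"offset":[0.33,-0.75,0],"rotation":[0,0,0],"claw":0.9}]'
python3 -m handwheel '[{"offset":[0.3,-0.6,0],"rotation":[0,0,0],"claw":0.9},{"offset":[0,0,0],"rotation":[0,0,0],"claw":0.9},{"offset":[0,0,0],"rotation":[0,0,0],"claw":0.9},{"offset":[0,0,0],"rotation":[0,0,0],"claw":0.9},{"offset":[0,0,0],"rotation":[0,0,0],"claw":0.9}]'
python3 - <<'E'
from h import *
d=shot('top','t3');a=d['image'][:,:,::-1]
cv2.imwrite('pics/c12.png',cv2.resize(a[150:235,310:420],None,fx=7,fy=7,interpolation=cv2.INTER_CUBIC))
E
```

```text
t: 29.77
ee_pos: [0.6051, -0.373, 0.0082]
orientation: [0.925, 0.381, -0.0, -0.0]
wrist_force: [0.2, 0.3, 0.4]
opening: 0.0803
finger_force: 0.0
t: 30.18
ee_pos: [0.6049, -0.3729, 0.1383]
orientation: [0.924, 0.381, -0.0, 0.0]
wrist_force: [1.0, -0.3, -0.1]
opening: 0.0819
finger_force: 0.0
t: 30.6
ee_pos: [0.5488, -0.2239, 0.137]
orientation: [0.925, 0.381, 0.0, 0.0]
wrist_force: [0.7, -0.4, -0.4]
opening: 0.0823
finger_force: 0.0
t: 31.02
ee_pos: [0.49, -0.071, 0.137]
orientation: [0.925, 0.381, 0.0, 0.0]
wrist_force: [1.0, -0.5, -0.6]
opening: 0.0823
finger_force: 0.0
t: 31.43
ee_pos: [0.4829, -0.0476, 0.1366]
orientation: [0.925, 0.381, 0.0, 0.0]
wrist_force: [1.1, -0.2, 0.2]
opening: 0.0818
finger_force: 0.0
```

View pics/c12.png

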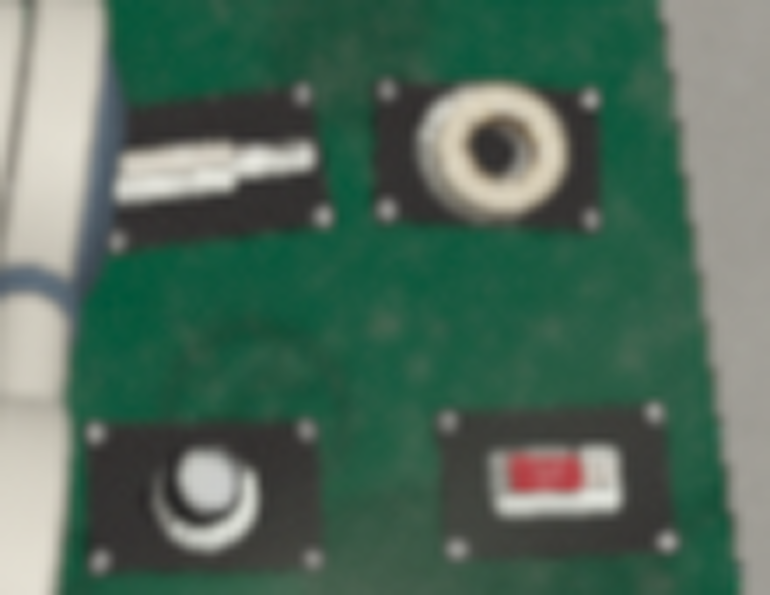

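```bash
python3 -c "
from workcell import ticket
print(ticket.hand_in())"
```

```text
the job is handed in; nothing more can be done
None
```

I handed the job in at about 31 s: the last top picture shows the loupe, tape roll, driver and memory stick each on its own mat, about 5 mm or less off centre by the camera; the gripper is open and clear, and the tin was not touched.

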